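Set a slab mold to the mark on a guide with slack in its slide

ROBOT

A 7-joint arm with a two-finger parallel gripper is mounted at the origin on the work surface. World frame = base frame: x ahead of the robot, y to its left, z up, the work surface at z = 0. Lengths are in m, angles in rad, forces in N, time in s.
With the tool pointing down it reaches from about 0.35 to 0.775 m from the base axis. Payload 3.1 kg.
Tool frame: the origin (TCP) lies midway between the tips of the shut fingers; the grasp point (between the pads) lies 19 mm behind it (grasp_offset is the distance from the TCP to the grasp point, in m); z points along the fingers, y is the line along which they close (so a half turn about z gives the same grasp; the last joint's range is limited). The gripper opens to 85 mm and grips with 20 to 120 N. Pads are 22 mm wide; open, the fingers measure 114 mm over their backs; the gripper's body (76 mm by 85 mm) begins 54 mm behind the grasp point. The pads swing forward as they close: fully open they stand 13 mm farther back than shut.
Start: joints at [-1.224, 0.311, 0.014, 1.512, -0.004, 1.319, -0.027], TCP at [0.208, 0.509, 0.231] pointing down, gripper open.
Joint ranges: [-2.7, 2.7], [-0.3, 1.91], [-1.27, 1.3], [0.12, 2.57], [-1.44, 4.58], [0.2, 2.03], [-3.05, 3.05]. Speed limits (rad/s): [2.79, 2.79, 3.14, 3.14, 3.14, 3.14, 3.14].

INTERFACE

Orientations are given as [roll, pitch, yaw] about the fixed x, y, z axes, in that order (R = Rz(yaw) Ry(pitch) Rx(roll)).
In Python, from station import observe, capture, close_job, grasp_offset gives the robot as it stands.
- The arm moves only by the tool send_rows, never from a script. Its argument "rows" is one flat list of numbers, 5 for each row, row after row: the shift along the tool's x, y, z in cm, then the turn about the tool's z in rad, then the opening, from -1 (shut) to 1 (fully open), so that 0 is half open. A call has 1 to 20 rows; each row is the pose to reach, as a shift and turn from the pose commanded when the call began, along the tool's axes at that moment; what a row does not reach only later rows make up. A row lasts 1/8 s, in which the tool goes at most 62.5 mm and 10.7 degrees, less where a joint would pass 70% of its speed; a pose out of reach is approached as far as the arm can. A call with a gripper value outside its range is refused whole. The fingers move at their own pace and stop on an object; "grip_force" is the grip in N (left out, the last holds). Time passes only in rows, so rows that repeat a pose let the fingers close. It gives the time, the measured TCP pose, the force, the opening and the grip force at its end, in the units of the state.
- observe(): the state, without advancing time (a new reading comes with each control period).
- capture(name): name is "scene" or "top" or "wrist"; returns a dict with "color" (400x640x3 uint8, blue, green, red), "fx", "fy", "cx", "cy" (pixels), "extrinsics" (4x4, takes a point from world to camera coordinates). Camera axes: x right, y down, z forward; pixel columns grow to the right and rows downward; lengths in m; the calibration is good to about 2 mm. A picture is of the moment at which its call begins. There is no depth.
- close_job(): hands the job in; it is judged then, once.
The state is a dict: "time": time; "qpos": joint angles; "joint_velocities": joint speeds; "joint_efforts": joint torques, N m; "eef_pos": TCP position; "tool_rot": TCP orientation; "ft_force": force on the tool from outside, world axes, zero at the start; "moment": the same for the moment, N m; "grip_width": opening from 0.0 (shut) to 1.0 (fully open); "gripper_force": force on a finger pad.
Only numpy, scipy, OpenCV 4.12 (cv2) and the standard library are available. Lean on these libraries where they do the work, as an engineer would, in place of code of your own. Each camera call takes 0.05 s, during which the arm holds its last target. There are 200 camera calls.

TASK

Use the orange handle to draw the pusher of the slab guide fully back to its home stop, then lay the blue slab mold flat across the middle of the white lane in front of the pusher, its long side facing the pusher, and let go. The handle has slack, so bring it up to the red mark from the home side only, pushing the mold ahead of the pusher and stopping with the pointer on the mark and the slack taken up forwards: with the mold on the guide never run past the mark and never back the pusher up. Finally throw the red-balled lock lever fully over, leave everything as set, and do not disturb the canister or the mug.

Things in the scene. Friction and masses are not known exactly. Their poses are not given: they have to be found in the camera images.
- guide: grey slab guide fixed on the worktop: bed 14 mm thick, x -120 to 150 mm, y -210 to 210 mm about its origin (on the worktop). The slide runs along y: +y forwards, -y home. White lane: 156 mm wide in x, centred at x = -30 mm, y -185 to 145 mm. Slide track at x = 80 mm, scale at x 107 to 143 mm (far side), lock lever at the +y end.
- pusher (a joint): travel of the pusher from its home stop in m, 0 (home) to 0.22 forwards along the guide's +y. It takes about 4 N to move and stays where it is left. At home the front face is at y = -150 mm of the guide.
- pusher_face (a point): middle of the front (+y) face of the steel pusher bar, 19 mm above the bed. The bar is 150 mm long in guide x, centred on the lane, 16 mm thick, its top 36 mm above the bed. The pusher's saddle on the track, at guide x 60 to 100 mm, reaches 28 mm ahead of this face.
- handle (a joint): slack of the handle in the pusher in m: 0 = lying against the rear stop (as when pulling home), 0.010 = against the front stop (slack taken up forwards; only then does moving it forwards move the pusher). The slack itself moves with about 1 N and stays where it is left.
- handle_grip (a point): centre of the handle's upright orange grip, 34 mm (guide x) by 26 mm (guide y) by 42 mm high, above the track; centre 67 mm above the bed (81 mm above the worktop), underside 46 mm above the bed. Nothing else of the slide rises over 37 mm above the bed, but for the grip's thin stem. Pinch it from above across its 26 mm, or push it.
- pointer (a point): tip of the thin orange pointer fixed to the handle, 47 mm towards guide +x from the grip's centre, at the same guide y as the grip's centre. With the slack taken up forwards it is level with the pusher's front face.
- mark: red mark clip on the scale side of the guide, 18 mm wide, 16 mm high; its centre line (its y = 0) is the mark; a 3 mm wide red tip points to -x. Axes parallel to the guide's. Fixed, at a different place on the scale each time. The pointer is on the mark when both have the same y along the guide; within 3 mm is good.
- mold: blue open slab mold with four cells, stiff, 140 (x, long) by 56 (y) by 32 mm high, 0.25 to 0.5 kg, lying flat on the worktop left or right of the guide. Origin at the centre of its underside. Take it across its 56 mm width.
- lock (a joint): angle of the lock lever in rad: 0 = unlocked, leaning 0.5 rad towards guide -x; 1.0 = locked, fully over, leaning 0.5 rad towards guide +x. It is moved by 1 to 2 N at the tip and stays where it is left.
- lock_tip (a point): centre of the red ball (26 mm across) at the end of the lock lever, 80 mm from its pivot. The pivot is at x 10 mm, y 175 mm of the guide, 36 mm above the worktop, its axis along guide y, on a block 70 by 50 mm, 25 mm high on the bed. A push on the ball towards guide +x throws it.
- canister: white lidded enamel canister with a blue lid, 100 mm across, 139 mm high, standing on the other side of the guide from the mold; bystander, origin at its underside
- mug: white mug 80 mm across, 90 mm high; bystander, origin at its underside
Things that resemble listed ones, but are neither listed nor needed, are in the scene too. Several things look just like the mold: the one meant starts farthest to the robot's right.

How it is judged:
On the way, in this order (a step that is already met when the one before it is completed fails the run):
1. the pusher is drawn back to its home stop (within 5 mm) (value of joint pusher below 0.005 m), for 0.2 s.
2. the mold lies flat across the lane in front of the pusher, released, the pusher still home (within 10 mm) (value of joint pusher below 0.01 m and x of mold in the frame of guide between -0.05 and -0.01 m and z of mold in the frame of guide between 0.011 and 0.018 m and angle between mold's own z axis and vertical below 0.08 rad and linear speed of mold below 0.02 m/s and contact force between mold and the fingers below 0.1 N and y of mold in the frame of pusher_face above 0.024 m and angle between the y axis of mold and the y axis of guide, either way round below 0.2 rad), for 0.2 s.
3. the pointer is on the mark (within 3 mm) with the slack taken up forwards (within 2 mm), lock still open (y of pointer in the frame of mark between -0.003 and 0.003 m and value of joint handle above 0.008 m and value of joint lock below 0.5 rad), for 0.3 s.
4. the lock lever is thrown over (beyond 0.85 rad) (value of joint lock above 0.85 rad), for 0.2 s.
At the end, for the whole second after the job is handed in: Pointer within 3 mm of the mark, slack taken up forwards (over 8 mm of 10); mold flat, released, within 20 mm of the lane's centre line, square within 0.1 rad, at most 5 mm ahead of the pusher; lock lever beyond 0.85 rad; all at rest (y of pointer in the frame of mark between -0.003 and 0.003 m and value of joint handle above 0.008 m and x of mold in the frame of guide between -0.05 and -0.01 m and z of mold in the frame of guide between 0.011 and 0.018 m and angle between mold's own z axis and vertical below 0.08 rad and linear speed of mold below 0.02 m/s and contact force between mold and the fingers below 0.1 N and y of mold in the frame of pusher_face between 0.024 and 0.033 m and angle between the y axis of mold and the y axis of guide, either way round below 0.1 rad and value of joint lock above 0.85 rad and velocity of joint pusher below 0.005 m/s); the robot touches nothing.
It fails at once if with the mold on the guide, the pointer is more than 5 mm past the mark (x of mold in the frame of guide between -0.12 and 0.1 m and y of mold in the frame of guide between -0.2 and 0.2 m and z of mold in the frame of guide between 0.008 and 0.024 m and y of pointer in the frame of mark above 0.005 m).
It fails at once if with the mold on the guide and the pusher out of home by over 20 mm, the pusher moves back faster than 10 mm/s (x of mold in the frame of guide between -0.12 and 0.1 m and y of mold in the frame of guide between -0.2 and 0.2 m and z of mold in the frame of guide between 0.008 and 0.024 m and value of joint pusher above 0.02 m and velocity of joint pusher below -0.01 m/s).
It fails at once if the slide is dragged (over 20 mm/s) while the lock is over (value of joint lock above 0.5 rad and (velocity of joint pusher above 0.02 m/s or velocity of joint pusher below -0.02 m/s)).
It fails at once if the mold is tipped by more than 0.6 rad (angle between mold's own z axis and vertical above 0.6 rad).
It fails at once if a bystander is moved by more than 30 mm (distance of any of canister, mug from where it was at the start of the episode above 0.03 m).
It also fails if it takes over 72 s, if anything falls off the work surface, if the arm or the gripper's body presses on something with over 40 N, if the wrist force passes 120 N, or if a joint passes its speed limit or range.

## Working session

There is one attempt and no reset: what is moved stays moved. The work goes in short steps, Python scripts to look and compute and a tool call to move; the robot and the scene stay as the last step left them, time stands still between calls to the robot, and variables do not carry over. Pictures are saved under pics/ and viewed, at most 14 in all, crops included, and the job is handed in when it is done.

Besides the shell and the picture viewer there is one more tool, called after "Call:" as name(argument=value, ...), one argument or row to a line, values as JSON. send_rows: Moves the arm, as the interface text tells. Its arguments: {"type":"object","properties":{"rows":{"type":"array","items":{"type":"number"}},"grip_force":{"type":"number"}},"required":["rows"]}

```bash
mkdir -p pics; cat > h.py <<'E'
import numpy as np, cv2
from station import observe, capture, close_job, grasp_offset
def cam(n):
    c=capture(n); c['K']=np.array([[c['fx'],0,c['cx']],[0,c['fy'],c['cy']],[0,0,1]]); c['E']=np.array(c['extrinsics']); return c
def ray(c,u,v,z):
    R=c['E'][:3,:3];t=c['E'][:3,3];o=-R.T@t
    d=R.T@np.linalg.inv(c['K'])@np.array([u,v,1.]); return o+d*(z-o[2])/d[2]
def proj(c,p):
    q=c['K']@(c['E'][:3,:3]@np.array(p)+c['E'][:3,3]); return q[:2]/q[2]
E
python3 - <<'E'
from h import *
for n in('scene','top'):
    c=cam(n); cv2.imwrite(f'pics/{n}0.png',c['color']); print(n,c['fx'],c['cx'],c['cy'],c['E'].round(3).tolist())
s=observe();print(s, grasp_offset)
E
```

```text
scene 394.25728159014824 316.22499412002793 199.26665455591353 [[-0.818, 0.576, 0.001, 0.384], [0.491, 0.698, -0.521, -0.327], [-0.3, -0.425, -0.854, 1.912], [0.0, 0.0, 0.0, 1.0]]
top 384.4296303751281 321.8340774977085 198.54635636009607 [[-0.006, -1.0, 0.003, 0.146], [-0.988, 0.005, -0.153, 0.58], [0.153, -0.004, -0.988, 1.327], [0.0, 0.0, 0.0, 1.0]]
{'time': 0.1, 'qpos': array([-1.22370783,  0.31165502,  0.01398508,  1.51289123, -0.00441165,
        1.31921199, -0.02719616]), 'joint_velocities': array([ 0.00064067, -0.00194473,  0.00042327, -0.00238263, -0.00090913,
        0.00026269,  0.00094755]), 'joint_efforts': array([ 6.91307082e-05, -3.80854690e+01,  1.46083636e-01, -2.31241500e+01,
        1.22661129e-02,  8.14217812e-03, -2.97185193e-05]), 'eef_pos': array([0.20821839, 0.50835469, 0.23032678]), 'tool_rot': array([-3.13945926e+00,  7.58047320e-05,  2.75288924e+00]), 'ft_force': array([-0.23188534,  0.20171778, -0.36547088]), 'moment': array([-0.02660358, -0.07672478, -0.00529452]), 'gripper_force': 0.0, 'grip_width': 0.9994359616308807} 0.0187
```

View pics/top0.png

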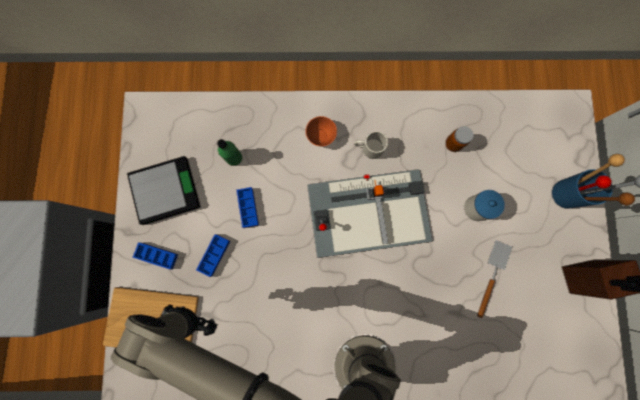

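View pics/scene0.png

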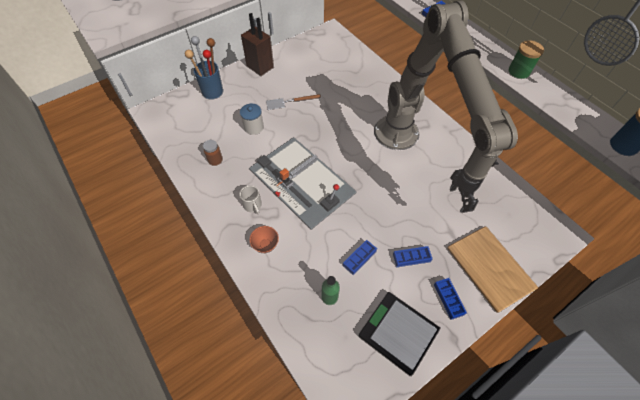

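Three identical blue molds show in the top view, at (248,208), (213,255) and (156,255). World −y is image right, so the one at (248,208) is farthest to the robot's right. I'll confirm it in an enlarged crop and measure at the same time.

```bash
python3 - <<'E'
from h import *
c=cam('top');im=c['color'];hsv=cv2.cvtColor(im,cv2.COLOR_BGR2HSV)
cv2.imwrite('pics/crop1.png',cv2.resize(im[160:265,230:440],None,fx=3.8,fy=3.8,interpolation=cv2.INTER_CUBIC))
def blobs(name,lo,hi,z,amin=6,box=(120,160,440,280)):
    m=cv2.inRange(hsv,lo,hi); k=np.zeros_like(m); k[box[1]:box[3],box[0]:box[2]]=m[box[1]:box[3],box[0]:box[2]]
    for q in cv2.findContours(k,0,1)[0]:
        if cv2.contourArea(q)>=amin:
            r=cv2.minAreaRect(q); b=cv2.boxPoints(r)
            print(name,np.round(r[0],1),np.round(r[1],1),ray(c,*r[0],z).round(4),'corners',[ray(c,*p,z)[:2].round(3).tolist() for p in b])
blobs('blue',(105,120,40),(130,255,255),.032,60)
blobs('red',(0,170,80),(5,255,255),.03,3)
blobs('orange',(6,170,120),(18,255,255),.102,3)
E
```

```text
blue [154.8 255.4] [41.4 16.6] [0.3836 0.7312 0.032 ] corners [[0.378, 0.809], [0.433, 0.795], [0.39, 0.654], [0.335, 0.668]]
blue [212.8 255.2] [16.4 40.9] [0.3833 0.5277 0.032 ] corners [[0.334, 0.584], [0.46, 0.523], [0.433, 0.47], [0.308, 0.532]]
blue [247.1 207.1] [38.5 16.1] [0.5529 0.4111 0.032 ] corners [[0.618, 0.452], [0.627, 0.395], [0.489, 0.371], [0.48, 0.427]]
red [322.5 226.5] [5. 7.] [0.4821 0.1413 0.03  ] corners [[0.491, 0.154], [0.491, 0.129], [0.473, 0.129], [0.473, 0.154]]
red [366.  176.5] [3. 4.] [ 0.6633 -0.0181  0.03  ] corners [[0.669, -0.011], [0.669, -0.026], [0.658, -0.025], [0.658, -0.011]]
orange [378.4 189.4] [8.7 8.2] [ 0.6025 -0.0507  0.102 ] corners [[0.614, -0.034], [0.621, -0.061], [0.591, -0.068], [0.584, -0.04]]
```

View pics/crop1.png

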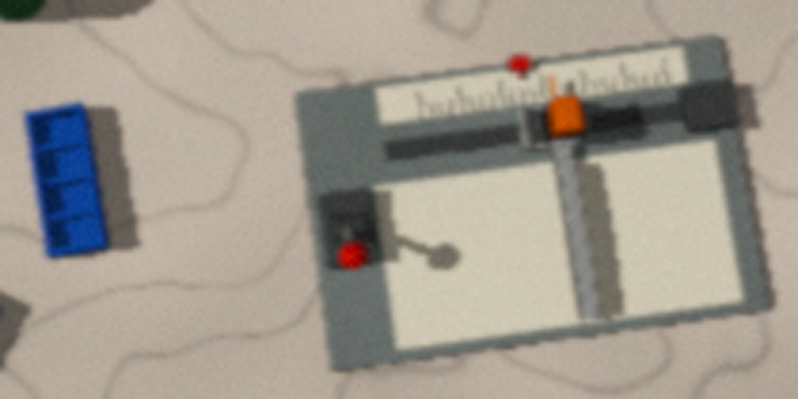

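The crop confirms the target mold at crop (66,180), the one nearest the guide. Crop positions: bed corners (298,92), (333,370), (773,308), (722,38), grip (565,115), mark (519,64), lever ball (352,255).

```bash
cat >> h.py <<'E'
def fit2(G,W):
    G=np.array(G);W=np.array(W);g=G-G.mean(0);w=W-W.mean(0)
    a=np.arctan2((g[:,0]*w[:,1]-g[:,1]*w[:,0]).sum(),(g*w).sum())
    R=np.array([[np.cos(a),-np.sin(a)],[np.sin(a),np.cos(a)]]); o=W.mean(0)-R@G.mean(0)
    return a,R,o,(G@R.T+o-W)
E
python3 - <<'E'
from h import *
c=cam('top')
px=np.array([(298,92),(333,370),(773,308),(722,38)])/3.8-.37+[230,160]
W=[ray(c,*p,.014)[:2] for p in px]
a,R,o,e=fit2([(.15,.21),(-.12,.21),(-.12,-.21),(.15,-.21)],W)
print('yaw',a,'o',o,'res',e.round(4).tolist())
g=lambda p:(R.T@(np.array(p)-o)).round(4)
print('grip g',g(ray(c,378.4,189.4,.102)[:2]),'mark g',g(ray(c,366,176.5,.03)[:2]),'mold',g((.5529,.4111)),'ball',g(ray(c,322.5,226.5,.106)[:2]))
print('home grip world',o+R@[.08,-.16],'mold target',o+R@[-.03,-.11])
s=observe();T=s['tool_rot'];from scipy.spatial.transform import Rotation as Q
print(Q.from_euler('xyz',T).as_matrix().round(3),s['eef_pos'])
E
```

```text
yaw 0.12881738855320796 o [ 0.51932757 -0.0320357 ] res [[0.0008, 0.0023], [-0.0014, 0.0003], [-0.0029, -0.0004], [0.0035, -0.0022]]
grip g [ 0.0801 -0.0294] mark g [ 0.1445 -0.0047] mold [0.0902 0.4352] ball [-0.0207  0.1779]
home grip world [ 0.61921856 -0.18043311] mold target [ 0.50370689 -0.14497814]
[[-0.925  0.379 -0.   ]
 [ 0.379  0.925 -0.001]
 [-0.    -0.001 -1.   ]] [0.20831865 0.50854759 0.23061391]
```

Call:
send_rows(
  rows=[-57.6, -36.8, 1, -0.518, 1, -57.6, -36.8, 1, -0.518, 1, -57.6, -36.8, 1, -0.518, 1, -57.6, -36.8, 1, -0.518, 1, -57.6, -36.8, 1, -0.518, 1, -57.6, -36.8, 1, -0.518, 1, -57.6, -36.8, 1, -0.518, 1, -57.6, -36.8, 1, -0.518, 1, -57.6, -36.8, 1, -0.518, 1, -57.6, -36.8, 1, -0.518, 1, -57.6, -36.8, 1, -0.518, 1, -57.6, -36.8, 1, -0.518, 1, -57.6, -36.8, 1, -0.518, 1, -57.6, -36.8, 1, -0.518, 1, -57.6, -36.8, 1, -0.518, 1],
)

```text
time: 2.08
eef_pos: [0.6017, -0.0476, 0.2216]
tool_rot: [3.14, 0.0, -3.009]
ft_force: [0.4, 0.8, -0.3]
grip_width: 1.002
gripper_force: 0.0
```

```bash
python3 - <<'E'
from h import *
c=cam('wrist');cv2.imwrite('pics/w1.png',c['color']);print(c['fx'],c['E'].round(3).tolist(),observe()['eef_pos'],observe()['tool_rot'])
hsv=cv2.cvtColor(c['color'],cv2.COLOR_BGR2HSV)
for n,lo,hi in(('red',(0,170,60),(5,255,255)),('or',(6,170,100),(18,255,255))):
  for q in cv2.findContours(cv2.inRange(hsv,lo,hi),0,1)[0]:
    if cv2.contourArea(q)>15: r=cv2.minAreaRect(q);print(n,cv2.boundingRect(q),r,[ray(c,*r[0],z).round(4) for z in(.03,.102)])
E
```

```text
314.19006069596156 [[-0.132, 0.991, 0.001, 0.125], [0.955, 0.127, 0.268, -0.601], [0.266, 0.036, -0.963, 0.211], [0.0, 0.0, 0.0, 1.0]] [ 0.60177234 -0.04800696  0.22166732] [ 3.14064103e+00  4.99952644e-04 -3.00953862e+00]
red (332, 218, 15, 18) ((339.0, 226.5), (14.0, 17.0), 0.0) [array([ 0.6596, -0.0194,  0.03  ]), array([ 0.6326, -0.0271,  0.102 ])]
red (573, 46, 43, 34) ((594.0, 62.5), (33.0, 42.0), 90.0) [array([0.4555, 0.205 , 0.03  ]), array([0.4725, 0.1489, 0.102 ])]
or (488, 367, 14, 33) ((496.048583984375, 383.7268981933594), (5.6241655349731445, 34.17060470581055), 19.536653518676758) [array([0.852 , 0.2192, 0.03  ]), array([0.7836, 0.1601, 0.102 ])]
or (0, 276, 93, 66) ((50.49056625366211, 310.21697998046875), (47.38939666748047, 94.2293472290039), 74.05460357666016) [array([ 0.8147, -0.3544,  0.03  ]), array([ 0.7543, -0.2899,  0.102 ])]
or (302, 166, 29, 52) ((316.0, 191.5), (51.0, 28.0), 90.0) [array([ 0.6224, -0.0504,  0.03  ]), array([ 0.6034, -0.0514,  0.102 ])]
```

View pics/w1.png

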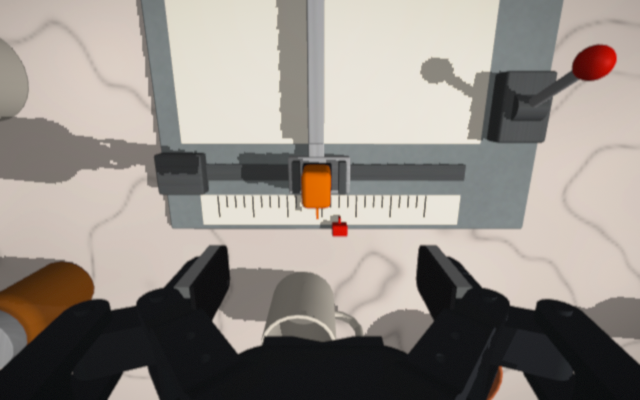

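The wrist view shows the grip at (316,185), the pointer at (319,213), the mark at (340,229) and the lever ball at (594,62). I'll pinch the grip next.

Call:
send_rows(
  rows=[0, -0.3, 5, 0, 0.3, 0, -0.3, 10, 0, 0.2, 0, -0.3, 13, 0, 0.2, 0, -0.3, 15.7, 0, 0.2, 0, -0.3, 15.7, 0, 0.2, 0, -0.3, 15.7, 0, -0.8, 0, -0.3, 15.7, 0, -0.8, 0, -0.3, 15.7, 0, -0.8, 0, -0.3, 15.7, 0, -0.8, 0, -0.3, 15.7, 0, -0.8],
  grip_force=40,
)

```text
time: 3.38
eef_pos: [0.6038, -0.0529, 0.0663]
tool_rot: [-3.141, 0.003, -3.012]
ft_force: [-0.1, 0.8, 6.4]
grip_width: 0.302
gripper_force: 41.1
```

Call:
send_rows(
  rows=[0, -1, 0, 0, -0.8, 0, -3, 0, 0, -0.8, 0, -5, 0, 0, -0.8, 0, -7, 0, 0, -0.8, 0, -9, 0, 0, -0.8, 0, -11, 0, 0, -0.8, 0, -12, 0, 0, -0.8, 0, -12.6, 0, 0, -0.8, 0, -12.8, 0, 0, -0.8, 0, -12.8, 0, 0, -0.8],
)

```text
time: 4.62
eef_pos: [0.6203, -0.1774, 0.0663]
tool_rot: [3.139, 0.003, -3.01]
ft_force: [-1.6, 4.1, 7.6]
grip_width: 0.298
gripper_force: 41.5
```

```bash
python3 - <<'E'
from h import *
s=observe();p=s['eef_pos'];a=.1288;R=np.array([[np.cos(a),-np.sin(a)],[np.sin(a),np.cos(a)]])
print(R.T@(p[:2]-[.5193,-.0320]),s['ft_force'])
E
```

```text
[ 0.0814609  -0.15713833] [-1.63816305  4.1380042   7.64183128]
```

Call:
send_rows(
  rows=[0, -0.3, 0, 0, -0.8, 0, -0.5, 0, 0, -0.8, 0, -0.7, 0, 0, -0.8, 0, -0.7, 0, 0, -0.8],
)

```text
time: 5.12
eef_pos: [0.6202, -0.1773, 0.0662]
tool_rot: [3.129, 0.0, -3.006]
ft_force: [-6.6, 13.8, 13.3]
grip_width: 0.299
gripper_force: 44.6
```

Pressed against the home stop (the force rises and the handle doesn't move). I'll relieve, release, rise and go over the mold.

Call:
send_rows(
  rows=[0, 0.6, 0, 0, -0.8, 0, 0.6, 0, 0, 0.2, 0, 0.6, 0, 0, 0.2, 0, 0.6, -3, 0, 0.2, 0, 0.6, -8, 0, 1, 0, 0.6, -14, 0, 1, -0.3, 10, -16, 0, 1, -1.2, 59.9, -16, -0.04, 1, -1.2, 59.9, -16, -0.04, 1, -1.2, 59.9, -16, -0.04, 1, -1.2, 59.9, -16, -0.04, 1, -1.2, 59.9, -16, -0.04, 1, -1.2, 59.9, -16, -0.04, 1, -1.2, 59.9, -16, -0.04, 1, -1.2, 59.9, -16, -0.04, 1, -1.2, 59.9, -16, -0.04, 1, -1.2, 59.9, -16, -0.04, 1, -1.2, 59.9, -16, -0.04, 1],
)

```text
time: 7.38
eef_pos: [0.5556, 0.4065, 0.2237]
tool_rot: [-3.139, -0.0, -2.975]
ft_force: [0.6, -0.1, -0.9]
grip_width: 0.996
gripper_force: 0.0
```

```bash
python3 - <<'E'
from h import *
c=cam('wrist');t=cam('top');s=observe();print(s['eef_pos'],s['tool_rot'])
cv2.imwrite('pics/w2.png',np.vstack([c['color'],cv2.resize(t['color'][160:265,230:440],(640,320))[:200]]))
for n,k in(('w',c),('t',t)):
  hsv=cv2.cvtColor(k['color'],cv2.COLOR_BGR2HSV)
  for q in cv2.findContours(cv2.inRange(hsv,(105,120,40),(130,255,255)),0,1)[0]:
    if cv2.contourArea(q)>300: 
      r=cv2.minAreaRect(q);print(n,np.round(r[0],1),np.round(r[1],1),[ray(k,*p,.032)[:2].round(4).tolist() for p in cv2.boxPoints(r)],ray(k,*r[0],.032).round(4))
E
```

```text
[0.55599049 0.40593434 0.22442619] [-3.13967224e+00  6.06435464e-04 -2.97632369e+00]
w [329.  170.5] [127.  52.] [[0.4905, 0.3762], [0.4817, 0.4287], [0.6187, 0.4557], [0.6286, 0.3971]] [0.5511 0.4138 0.032 ]
w [612.  45.] [90. 54.] [[0.3511, 0.6229], [0.3427, 0.6727], [0.4182, 0.7073], [0.4271, 0.6538]] [0.3834 0.6636 0.032 ]
w [468.   34.6] [ 60.2 134.8] [[0.4381, 0.4682], [0.3375, 0.5226], [0.3593, 0.5754], [0.4648, 0.5241]] [0.3976 0.5233 0.032 ]
t [154.8 255.5] [41.3 16.6] [[0.3777, 0.8088], [0.4331, 0.7951], [0.3891, 0.6536], [0.3342, 0.6681]] [0.3834 0.7313 0.032 ]
t [212.1 256.5] [16.4 38. ] [[0.334, 0.5844], [0.4512, 0.5273], [0.4241, 0.4749], [0.3077, 0.5325]] [0.3788 0.53   0.032 ]
```

View pics/w2.png

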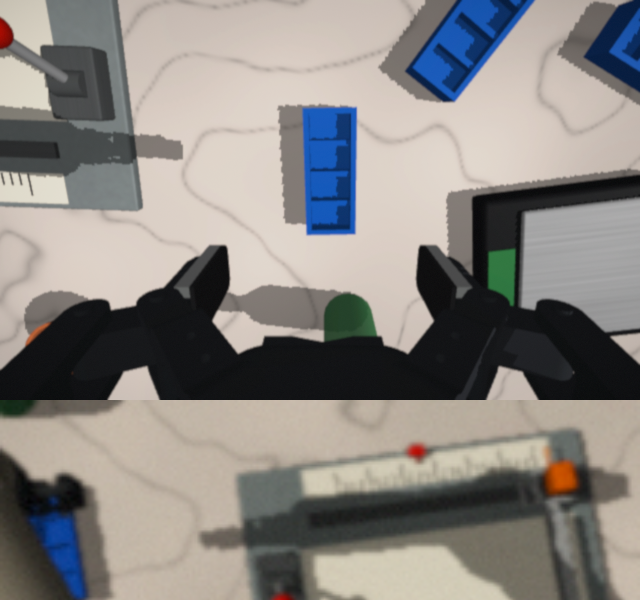

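The wrist view shows the target mold at (330,170), square to the fingers. The top crop shows the pusher at home, with the grip at the right end. I'll grasp.

Call:
send_rows(
  rows=[0, 0.8, 5, -0.01, 1, 0, 0.8, 10, -0.01, 1, 0, 0.8, 15, -0.01, 1, 0, 0.8, 18, -0.01, 1, 0, 0.8, 20.5, -0.01, 1, 0, 0.8, 22, -0.01, 1, 0, 0.8, 22, -0.01, 1, 0, 0.8, 22, -0.01, 0, 0, 0.8, 22, -0.01, -0.3, 0, 0.8, 22, -0.01, -0.3, 0, 0.8, 22, -0.01, -0.3, 0, 0.8, 22, -0.01, -0.3],
  grip_force=50,
)

```text
time: 8.98
eef_pos: [0.5548, 0.4167, 0.0065]
tool_rot: [3.141, 0.004, -2.963]
ft_force: [-0.4, -1.2, 6.0]
grip_width: 0.643
gripper_force: 57.4
```

Call:
send_rows(
  rows=[0, 0, -2, 0, -0.3, 0, 0, -6, 0, -0.3, 0, 0, -11, 0, -0.3, 0, 0, -16, 0, -0.3, 2, -5, -17, 0.04, -0.3, 4, -10, -17, 0.04, -0.3, 5.5, -15, -17, 0.04, -0.3, 7, -20, -17, 0.04, -0.3, 8.5, -25, -17, 0.04, -0.3, 10, -30, -17, 0.04, -0.3, 11.5, -35, -17, 0.04, -0.3, 13, -40, -17, 0.04, -0.3, 14, -45, -17, 0.04, -0.3, 14.4, -48.5, -17, 0.04, -0.3, 14.6, -50.6, -17, 0.04, -0.3, 14.6, -50.6, -17, 0.04, -0.3, 14.6, -50.6, -17, 0.04, -0.3],
)

```text
time: 11.1
eef_pos: [0.4996, -0.105, 0.1742]
tool_rot: [3.139, -0.0, -3.0]
ft_force: [-0.5, -0.2, -4.8]
grip_width: 0.641
gripper_force: 56.4
```

```bash
python3 - <<'E'
from h import *
s=observe();print(s['eef_pos'],s['tool_rot'],s['grip_width'],s['ft_force'])
t=cam('scene');w=cam('wrist')
cv2.imwrite('pics/c3.png',np.hstack([cv2.resize(t['color'][90:250,200:420],(440,320)),cv2.resize(w['color'],(360,320))]))
E
```

```text
[ 0.49957488 -0.10498287  0.17420444] [ 3.13938085e+00 -1.98343952e-04 -3.00025200e+00] 0.6407361559641676 [-0.54924131 -0.18995377 -4.83775962]
```

View pics/c3.png

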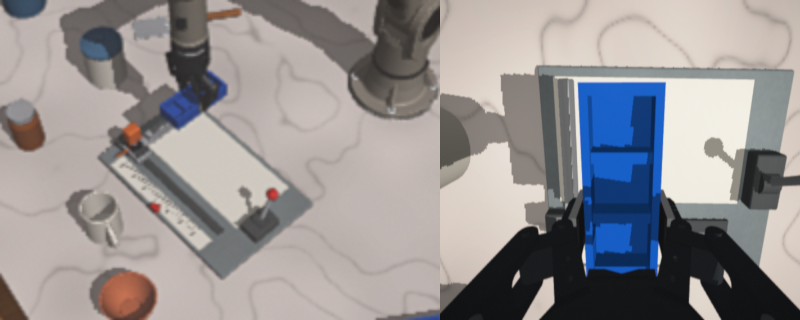

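The mold is held level over the lane, between the pusher and the lever. I'll lower it.

Call:
send_rows(
  rows=[0, -0.2, 4, 0.01, -0.3, 0, -0.2, 8, 0.01, -0.3, 0, -0.2, 11, 0.01, -0.3, 0, -0.2, 13, 0.01, -0.3, 0, -0.2, 14.2, 0.01, -0.3, 0, -0.2, 14.8, 0.01, -0.3, 0, -0.2, 15.2, 0.01, -0.3, 0, -0.2, 15.2, 0.01, -0.3],
)

```text
time: 12.2
eef_pos: [0.5004, -0.1092, 0.0227]
tool_rot: [-3.141, 0.001, -3.012]
ft_force: [-0.4, -1.1, -4.3]
grip_width: 0.639
gripper_force: 56.3
```

Call:
send_rows(
  rows=[0, 0, 0.15, 0, -0.3, 0, 0, 0.25, 0, -0.3, 0, 0, 0.3, 0, -0.3, 0, 0, 0.3, 0, -0.3],
)

```text
time: 12.7
eef_pos: [0.5004, -0.1093, 0.0204]
tool_rot: [3.141, 0.001, -3.012]
ft_force: [-2.5, 1.3, 6.6]
grip_width: 0.646
gripper_force: 57.5
```

Call:
send_rows(
  rows=[0, 0, -0.1, 0, 0.1, 0, 0, -0.1, 0, 0.5, 0, 0, -0.1, 0, 0.7, 0, 0, -0.1, 0, 0.7, 0, 0, -3, 0, 0.7, 0, 0, -8, 0, 0.7, 0, 0, -14, 0, 0.7, 0, 0, -19, 0, 0.7, 0, 0, -19, 0, 0.7],
)

```text
time: 13.82
eef_pos: [0.5033, -0.1103, 0.2142]
tool_rot: [-3.139, 0.011, -3.013]
ft_force: [-0.3, 1.1, 0.3]
grip_width: 0.846
gripper_force: 0.0
```

```bash
python3 - <<'E'
from h import *
w=cam('wrist');s=observe();print(s['eef_pos'],s['tool_rot'],s['time'])
cv2.imwrite('pics/w4.png',w['color'])
hsv=cv2.cvtColor(w['color'],cv2.COLOR_BGR2HSV)
a=.1288;R=np.array([[np.cos(a),-np.sin(a)],[np.sin(a),np.cos(a)]]);o=[.5189,-.029]
for n,lo,hi,z in(('blue',(105,120,40),(130,255,255),.046),('red',(0,170,60),(5,255,255),.03),('or',(6,170,100),(18,255,255),.102)):
  for q in cv2.findContours(cv2.inRange(hsv,lo,hi),0,1)[0]:
    if cv2.contourArea(q)>15: r=cv2.minAreaRect(q);print(n,cv2.boundingRect(q),[(R.T@(ray(w,*p,z)[:2]-o)).round(4).tolist() for p in [r[0],*cv2.boxPoints(r)]])
E
```

```text
[ 0.50141005 -0.10961324  0.21140922] [-3.14056117  0.0050419  -3.01235646] 13.875
blue (296, 102, 58, 136) [[-0.0331, -0.0756], [-0.0979, -0.1027], [-0.0979, -0.0488], [0.0401, -0.0451], [0.0402, -0.1059]]
red (372, 299, 15, 18) [[0.1388, -0.0097], [0.1508, -0.0176], [0.127, -0.0186], [0.127, -0.0019], [0.1507, -0.0006]]
red (613, 184, 27, 29) [[0.0011, 0.2496], [-0.0144, 0.2316], [-0.0145, 0.2592], [0.017, 0.268], [0.0171, 0.2397]]
or (232, 267, 26, 47) [[0.0709, -0.1456], [0.0932, -0.1635], [0.0432, -0.1423], [0.0495, -0.1285], [0.1001, -0.1491]]
```

View pics/w4.png

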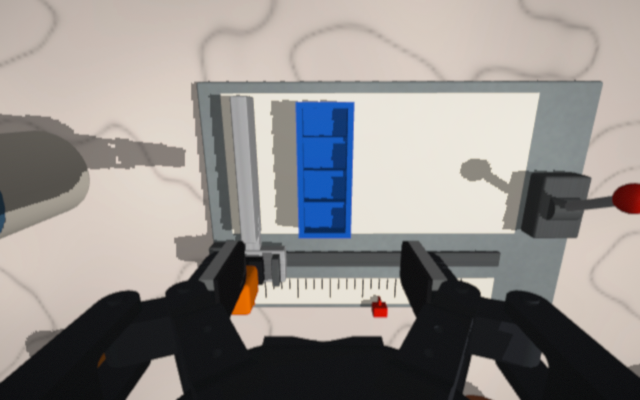

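The wrist view shows the mold square on the lane at (325,170), released, about guide (−0.03, −0.0755). The pusher is home at (243,170) and the mark is at (379,308). I'll go behind the handle with shut fingers.

Call:
send_rows(
  rows=[-4, -4, 0, 0, -1, -8, -8, 0, 0, -1, -10.7, -12.5, 0, 0, -1, -10.7, -12.5, 0, 0, -1, -10.7, -12.5, 4, 0, -1, -10.7, -12.5, 8, 0, -1, -10.7, -12.5, 12, 0, -1, -10.7, -12.5, 14.5, 0, -1, -10.7, -12.5, 14.5, 0, -1],
)

```text
time: 15.0
eef_pos: [0.6196, -0.2172, 0.0611]
tool_rot: [3.138, -0.006, -3.012]
ft_force: [-0.6, -0.2, 1.2]
grip_width: -0.003
gripper_force: 0.0
```

```bash
cat >> h.py <<'E'
A=.1288;RG=np.array([[np.cos(A),-np.sin(A)],[np.sin(A),np.cos(A)]]);OG=np.array([.5189,-.029])
def g(p): return (RG.T@(np.array(p)[:2]-OG)).round(4)
E
python3 - <<'E'
from h import *
s=observe();print(g(s['eef_pos']),s['eef_pos'],s['tool_rot'],s['ft_force'],s['grip_width'],s['time'])
E
```

```text
[ 0.0757 -0.1996] [ 0.61963646 -0.21720305  0.06109231] [ 3.13762869 -0.00585098 -3.01184726] [-0.58814006 -0.19184047  1.20927536] -0.0025850315136724403 15.0
```

Call:
send_rows(
  rows=[-0.3, 0.5, -0.4, 0, -1, -0.3, 1.2, -0.4, 0, -1, -0.3, 1.8, -0.4, 0, -1, -0.3, 2.5, -0.4, 0, -1, -0.3, 3.2, -0.4, 0, -1, -0.3, 3.9, -0.4, 0, -1, -0.3, 4.6, -0.4, 0, -1, -0.3, 5.3, -0.4, 0, -1, -0.3, 6, -0.4, 0, -1, -0.3, 6.7, -0.4, 0, -1, -0.3, 7.4, -0.4, 0, -1, -0.3, 8.1, -0.4, 0, -1, -0.3, 8.8, -0.4, 0, -1, -0.3, 9.5, -0.4, 0, -1, -0.3, 10.2, -0.4, 0, -1, -0.3, 10.9, -0.4, 0, -1, -0.3, 11.6, -0.4, 0, -1, -0.3, 12.3, -0.4, 0, -1, -0.3, 12.8, -0.4, 0, -1, -0.3, 13, -0.4, 0, -1],
)

```text
time: 17.5
eef_pos: [0.6084, -0.0908, 0.0684]
tool_rot: [-3.14, 0.0, -3.013]
ft_force: [2.6, -5.9, 3.1]
grip_width: 0.004
gripper_force: 3.2
```

```bash
python3 - <<'E'
from h import *
s=observe();print(g(s['eef_pos']),s['eef_pos'],s['tool_rot'],s['ft_force'],s['time'])
w=cam('wrist');t=cam('top');sc=cam('scene')
print('proj grip scene',proj(sc,[.60,-.07,.08]))
u=np.hstack([cv2.resize(t['color'][165:245,330:440],(400,300),interpolation=2),cv2.resize(sc['color'][130:220,240:360],(400,300),interpolation=2)])
cv2.imwrite('pics/m5.png',np.vstack([u,cv2.resize(w['color'][200:],(800,250))]))
E
```

```text
[ 0.0808 -0.0728] [ 0.60841982 -0.09080595  0.06836675] [-3.13982032e+00  1.09025053e-04 -3.01255254e+00] [ 2.5882007  -5.92990808  3.14083655] 17.5
proj grip scene [282.11530268 170.78046049]
```

View pics/m5.png

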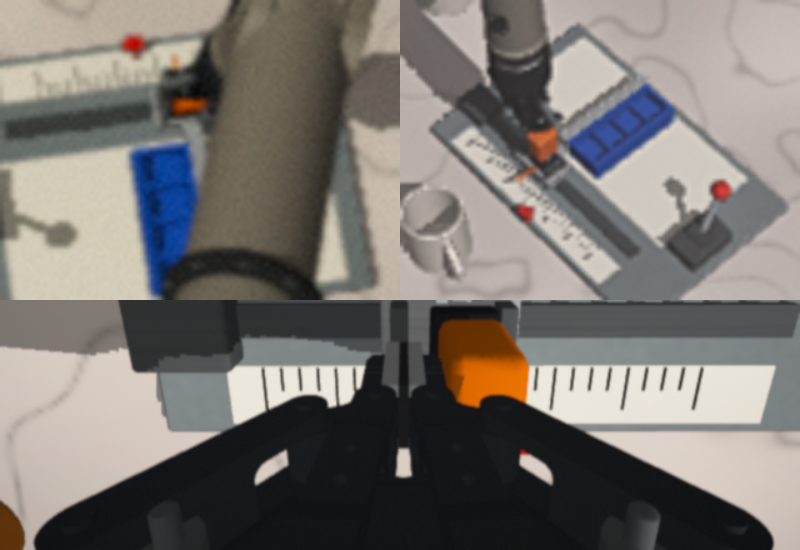

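The scene crop shows the mold touching the pusher, with the pointer well short of the red clip. I'll push closer, then back off and look from straight above.

Call:
send_rows(
  rows=[0, 0.5, 0, 0, -1, 0, 1, 0, 0, -1, 0, 1.5, 0, 0, -1, 0, 1.9, 0, 0, -1, 0, 2.2, 0, 0, -1, 0, 2.4, 0, 0, -1, 0, 2.4, 0, 0, -1, 0, 0.8, 0, 0, -1, 0, 0, 0, 0, -1, 0, 0, -5, 0, -1, 0, 0, -10, 0, -1, 0, 2, -15.5, 0, 1, 0, 6.4, -15.5, 0, 1, 0, 6.4, -15.5, 0, 1, 0, 6.4, -15.5, 0, 1, 0, 6.4, -15.5, 0, 1, 0, 6.4, -15.5, 0, 1],
)

```text
time: 19.77
eef_pos: [0.5999, -0.0279, 0.2229]
tool_rot: [-3.141, -0.001, -3.014]
ft_force: [-0.3, -1.2, 0.9]
grip_width: 1.001
gripper_force: 0.0
```

```bash
python3 - <<'E'
from h import *
w=cam('wrist');s=observe();print(g(s['eef_pos']),s['eef_pos'],s['tool_rot'],s['time'])
cv2.imwrite('pics/w6.png',cv2.resize(w['color'][140:260,240:400],None,fx=5,fy=5,interpolation=2))
hsv=cv2.cvtColor(w['color'],cv2.COLOR_BGR2HSV)
for n,lo,hi in(('red',(0,170,60),(5,255,255)),('or',(6,150,80),(18,255,255))):
  m=cv2.inRange(hsv,lo,hi)
  for v in range(150,245):
    u=np.where(m[v,230:420])[0]+230
    if len(u): print(n,v,u.min(),u.max(),len(u),g(ray(w,u.mean(),v,.025)))
E
```

```text
[ 0.0806 -0.0091] [ 0.59995161 -0.02765407  0.22296224] [-3.14138285e+00 -7.89678292e-04 -3.01411469e+00] 19.825
red 218 322 322 1 [ 0.1333 -0.0086]
red 219 322 322 1 [ 0.1345 -0.0086]
red 220 322 323 2 [ 0.1357 -0.008 ]
red 221 322 323 2 [ 0.137 -0.008]
red 222 317 327 11 [ 0.1382 -0.0086]
red 223 317 329 13 [ 0.1394 -0.0075]
red 224 316 329 14 [ 0.1406 -0.008 ]
red 225 316 329 14 [ 0.1419 -0.008 ]
red 226 316 329 14 [ 0.1431 -0.008 ]
red 227 316 330 15 [ 0.1443 -0.0075]
red 228 316 329 14 [ 0.1455 -0.008 ]
red 229 316 329 14 [ 0.1468 -0.008 ]
red 230 316 329 14 [ 0.148 -0.008]
red 231 316 329 14 [ 0.1493 -0.008 ]
red 232 316 329 14 [ 0.1505 -0.0081]
red 233 316 329 14 [ 0.1518 -0.0081]
red 234 317 329 13 [ 0.153  -0.0075]
or 164 308 318 11 [ 0.0708 -0.0183]
or 165 299 321 23 [ 0.0719 -0.0216]
or 166 298 322 25 [ 0.073  -0.0216]
or 167 297 322 26 [ 0.0741 -0.0222]
or 168 297 323 27 [ 0.0752 -0.0216]
or 169 297 323 27 [ 0.0764 -0.0216]
or 170 296 323 28 [ 0.0775 -0.0222]
or 171 296 323 28 [ 0.0786 -0.0222]
or 172 296 323 28 [ 0.0797 -0.0222]
or 173 295 323 29 [ 0.0808 -0.0228]
or 174
[... 864 characters left out ...]
95 322 28 [ 0.1095 -0.0237]
or 199 295 322 28 [ 0.1106 -0.0238]
or 200 295 322 28 [ 0.1118 -0.0238]
or 201 295 322 28 [ 0.113  -0.0238]
or 202 295 322 28 [ 0.1141 -0.0238]
or 203 296 322 27 [ 0.1153 -0.0233]
or 204 296 321 26 [ 0.1165 -0.0238]
or 205 297 321 25 [ 0.1177 -0.0233]
or 206 299 318 20 [ 0.1189 -0.0239]
or 207 305 312 4 [ 0.1201 -0.0228]
or 208 311 311 1 [ 0.1213 -0.0211]
or 209 311 311 1 [ 0.1225 -0.0211]
or 210 311 311 1 [ 0.1237 -0.0211]
or 211 311 311 1 [ 0.1248 -0.0211]
or 212 311 311 1 [ 0.126  -0.0211]
or 213 311 311 1 [ 0.1272 -0.0211]
or 214 311 311 1 [ 0.1285 -0.0211]
or 215 311 311 1 [ 0.1297 -0.0212]
or 216 311 311 1 [ 0.1309 -0.0212]
or 217 311 311 1 [ 0.1321 -0.0212]
```

View pics/w6.png

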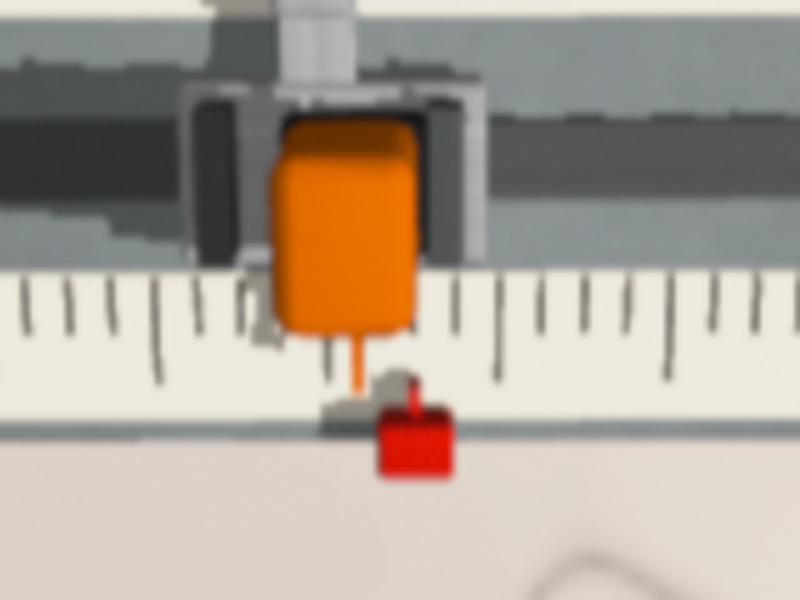

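The crop shows the pointer at crop (357,390) and the mark tip at (414,395). That leaves 57 crop px, about 13.2 mm, at 10 mm per 43 px tick spacing. I'll push 13 mm further, slowly.

Call:
send_rows(
  rows=[0, -4, 0, 0, -1, 0, -6.4, 0, 0, -1, 0, -6.4, 0, 0, -1, 0, -6.4, 5, 0, -1, 0, -6.4, 10, 0, -1, 0, -6.4, 14, 0, -1, 0, -6.4, 15.5, 0, -1, 0, -6.4, 15.5, 0, -1, 0, -5.2, 15.5, 0, -1, 0, -4.2, 15.5, 0, -1, 0, -3.9, 15.5, 0, -1, 0, -3.6, 15.5, 0, -1, 0, -3.3, 15.5, 0, -1, 0, -3.1, 15.5, 0, -1, 0, -2.9, 15.5, 0, -1, 0, -2.8, 15.5, 0, -1, 0, -2.7, 15.5, 0, -1, 0, -2.7, 15.5, 0, -1, 0, -2.7, 15.5, 0, -1, 0, -2.7, 15.5, 0, -1],
)

```text
time: 22.32
eef_pos: [0.6058, -0.0578, 0.0702]
tool_rot: [-3.135, 0.005, -3.015]
ft_force: [2.5, -6.3, 4.1]
grip_width: 0.001
gripper_force: 3.3
```

```bash
python3 - <<'E'
from h import *
s=observe();print(g(s['eef_pos']),s['eef_pos'],s['ft_force'],s['time'])
E
```

```text
[ 0.0825 -0.0397] [ 0.60581942 -0.05779875  0.07022909] [ 2.46167261 -6.30721385  4.07170474] 22.325
```

Call:
send_rows(
  rows=[0, -1, 0, 0, -1, 0, -2.5, 0, 0, -1, 0, -2.5, -5, 0, -1, 0, -2.5, -10, 0, -1, 0, 0, -15.5, 0, 1, 0, 2.7, -15.5, 0, 1, 0, 2.7, -15.5, 0, 1, 0, 2.7, -15.5, 0, 1, 0, 2.7, -15.5, 0, 1],
)

```text
time: 23.45
eef_pos: [0.5996, -0.0285, 0.2223]
tool_rot: [-3.141, -0.002, -3.015]
ft_force: [-0.6, -0.3, 0.1]
grip_width: 0.998
gripper_force: 0.0
```

```bash
python3 - <<'E'
from h import *
w=cam('wrist');s=observe();print(g(s['eef_pos']),s['eef_pos'],s['tool_rot'],s['time'])
cv2.imwrite('pics/w7.png',cv2.resize(w['color'][140:260,240:400],None,fx=5,fy=5,interpolation=2))
hsv=cv2.cvtColor(w['color'],cv2.COLOR_BGR2HSV)
for n,lo,hi in(('red',(0,150,60),(5,255,255)),('or',(6,130,80),(20,255,255))):
  m=cv2.inRange(hsv,lo,hi)
  for v in range(204,236,2):
    u=np.where(m[v,230:420])[0]+230
    if len(u): print(n,v,u.min(),u.max(),g(ray(w,u.mean(),v,.025)))
E
```

```text
[ 0.0802 -0.0097] [ 0.59971453 -0.02831685  0.22248321] [-3.14093243e+00 -1.72381725e-03 -3.01478578e+00] 23.5
red 218 323 323 [ 0.1325 -0.0082]
red 220 323 323 [ 0.1349 -0.0082]
red 222 321 324 [ 0.1374 -0.0088]
red 224 317 330 [ 0.1398 -0.0076]
red 226 316 330 [ 0.1423 -0.0082]
red 228 316 330 [ 0.1447 -0.0082]
red 230 317 330 [ 0.1472 -0.0076]
red 232 317 330 [ 0.1497 -0.0076]
red 234 317 330 [ 0.1522 -0.0076]
or 204 306 333 [ 0.1158 -0.0121]
or 206 308 331 [ 0.1181 -0.0121]
or 208 319 321 [ 0.1205 -0.0116]
or 210 320 321 [ 0.1229 -0.011 ]
or 212 320 321 [ 0.1253 -0.011 ]
or 214 319 321 [ 0.1277 -0.0116]
or 216 319 322 [ 0.1301 -0.011 ]
or 218 319 322 [ 0.1325 -0.011 ]
```

View pics/w7.png

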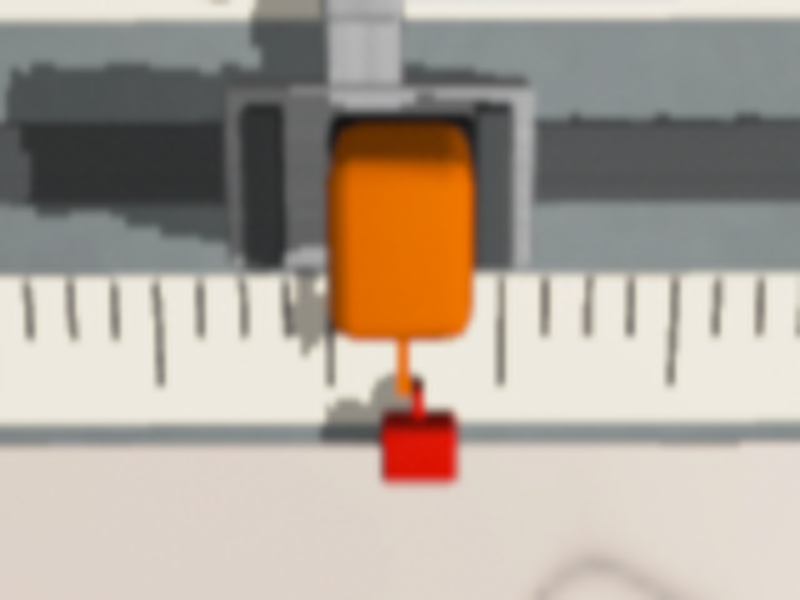

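The crop shows the pointer at (402,385) and the tip at (417,390), so about 3.3 mm remain. I'll push again with feedback.

Call:
send_rows(
  rows=[0, -4, 0, 0, -1, 0, -5.4, 0, 0, -1, 0, -5.4, 0, 0, -1, 0, -5.4, 5, 0, -1, 0, -5.4, 10, 0, -1, 0, -5.4, 14, 0, -1, 0, -5.4, 15.5, 0, -1, 0, -5.4, 15.5, 0, -1, 0, -4.2, 15.5, 0, -1, 0, -3.4, 15.5, 0, -1, 0, -3, 15.5, 0, -1, 0, -2.8, 15.5, 0, -1, 0, -2.6, 15.5, 0, -1, 0, -2.5, 15.5, 0, -1, 0, -2.5, 15.5, 0, -1, 0, -2.5, 15.5, 0, -1],
)

```text
time: 25.5
eef_pos: [0.6055, -0.0557, 0.0702]
tool_rot: [-3.136, 0.005, -3.015]
ft_force: [3.4, -5.9, 2.3]
grip_width: 0.005
gripper_force: 3.1
```

```bash
python3 - <<'E'
from h import *
s=observe();print(g(s['eef_pos']),s['eef_pos'],s['ft_force'],s['time'])
E
```

```text
[ 0.0824 -0.0376] [ 0.60549386 -0.05569047  0.07018871] [ 3.42789011 -5.94668976  2.3247891 ] 25.5
```

Call:
send_rows(
  rows=[0, 0.05, 0, 0, -1, 0, 0.1, 0, 0, -1, 0, 0.1, 0, 0, -1, 0, 0.1, 0, 0, -1, 0, 0.1, 0, 0, -1, 0, -1, 0, 0, -1, 0, -2.5, 0, 0, -1, 0, -2.5, -5, 0, -1, 0, -2.5, -10, 0, -1, 0, 0, -15.5, 0, 1, 0, 2.5, -15.5, 0, 1, 0, 2.5, -15.5, 0, 1, 0, 2.5, -15.5, 0, 1, 0, 2.5, -15.5, 0, 1],
)

```text
time: 27.25
eef_pos: [0.5995, -0.0286, 0.2222]
tool_rot: [-3.141, -0.002, -3.015]
ft_force: [0.0, -0.1, -0.4]
grip_width: 0.999
gripper_force: 0.0
```

```bash
python3 - <<'E'
from h import *
w=cam('wrist');s=observe();print(g(s['eef_pos']),s['eef_pos'],s['tool_rot'],s['time'])
im=w['color'];cv2.imwrite('pics/w8.png',np.hstack([cv2.resize(im[190:250,280:360],None,fx=5,fy=5,interpolation=2),cv2.resize(im[40:240,180:460],(420,300))]))
hsv=cv2.cvtColor(im,cv2.COLOR_BGR2HSV)
for n,lo,hi in(('red',(0,150,60),(5,255,255)),('or',(6,130,80),(20,255,255)),('blue',(105,120,40),(130,255,255)),('ball',(0,150,60),(5,255,255))):
  m=cv2.inRange(hsv,lo,hi)
  if n in('red','or'):
   for v in range(204,236,2):
    u=np.where(m[v,230:420])[0]+230
    if len(u): print(n,v,u.min(),u.max(),g(ray(w,u.mean(),v,.025)))
  else:
   for q in cv2.findContours(m,0,1)[0]:
    if cv2.contourArea(q)>100: r=cv2.minAreaRect(q);print(n,cv2.boundingRect(q),[g(ray(w,*p,.046 if n=='blue' else .106)).tolist() for p in [r[0],*cv2.boxPoints(r)]])
E
```

```text
[ 0.0802 -0.0097] [ 0.59966085 -0.02834388  0.22239097] [-3.14091690e+00 -1.88531783e-03 -3.01480487e+00] 27.3
red 220 323 323 [ 0.1348 -0.0083]
red 222 321 324 [ 0.1372 -0.0088]
red 224 317 330 [ 0.1397 -0.0077]
red 226 316 330 [ 0.1421 -0.0083]
red 228 317 330 [ 0.1446 -0.0077]
red 230 317 330 [ 0.1471 -0.0077]
red 232 317 330 [ 0.1495 -0.0077]
red 234 317 330 [ 0.152  -0.0077]
or 204 310 336 [ 0.1156 -0.0082]
or 206 312 335 [ 0.118  -0.0077]
or 208 322 324 [ 0.1204 -0.0082]
or 210 323 323 [ 0.1228 -0.0082]
or 212 323 323 [ 0.1252 -0.0082]
or 214 322 323 [ 0.1276 -0.0088]
or 216 322 324 [ 0.13   -0.0083]
or 218 322 324 [ 0.1324 -0.0083]
blue (323, 0, 61, 139) [[-0.0242, 0.0205], [-0.0821, -0.0078], [-0.082, 0.046], [0.0404, 0.052], [0.0402, -0.0081]]
ball (316, 220, 15, 16) [[0.1127, -0.0082], [0.1197, -0.0144], [0.1057, -0.0143], [0.1057, -0.0021], [0.1198, -0.002]]
ball (548, 44, 41, 35) [[-0.0226, 0.1791], [-0.0345, 0.1616], [-0.0344, 0.1917], [-0.0103, 0.197], [-0.0104, 0.1661]]
```

View pics/w8.png

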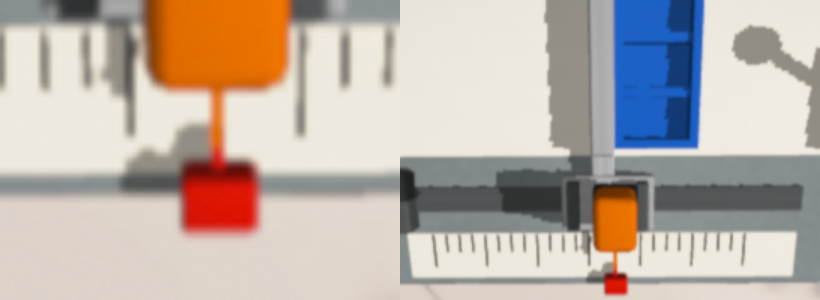

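Pointer and mark both read column 323, so the pointer is on the mark, and the mold rests against the pusher. The lever ball is at about guide (−0.025, 0.178). I'll approach it from −x with shut fingers and throw the lever.

Call:
send_rows(
  rows=[4, 4.5, 0, 0, -1, 8, 9, 0, 0, -1, 12, 13.5, 0, 0, -1, 16.5, 18.7, 0, 0, -1, 16.5, 18.7, 0, 0, -1, 16.5, 18.7, 0, 0, -1, 16.5, 18.7, 5, 0, -1, 16.5, 18.7, 9, 0, -1, 16.5, 18.7, 12.7, 0, -1, 16.5, 18.7, 12.7, 0, -1, 16.5, 18.7, 12.7, 0, -1],
)

```text
time: 28.68
eef_pos: [0.4145, 0.1367, 0.0974]
tool_rot: [-3.141, 0.002, -3.015]
ft_force: [-0.2, -0.9, 0.5]
grip_width: 0.002
gripper_force: 0.0
```

```bash
python3 - <<'E'
from h import *
s=observe();print(g(s['eef_pos']),s['eef_pos'],s['ft_force'],s['time'])
E
```

```text
[-0.0823  0.1777] [0.41445513 0.13669007 0.09741643] [-0.18019664 -0.87576411  0.50466544] 28.675
```

Call:
send_rows(
  rows=[-1.5, 0, 0, 0, -1, -3, 0, 0, 0, -1, -4, 0, 0, 0, -1, -5, 0, 0, 0, -1, -6, 0, 0, 0, -1, -7, 0, 0, 0, -1, -8, 0, 0, 0, -1, -9, 0, 0, 0, -1, -9.8, 0, 0, 0, -1, -10.5, 0, 0, 0, -1, -10.8, 0, 0, 0, -1, -10.8, 0, 0, 0, -1],
)

```text
time: 30.18
eef_pos: [0.52, 0.1515, 0.0964]
tool_rot: [-3.142, 0.001, -3.012]
ft_force: [-0.3, -0.6, 0.9]
grip_width: 0.001
gripper_force: 0.0
```

```bash
python3 - <<'E'
from h import *
s=observe();print(g(s['eef_pos']),s['eef_pos'],s['ft_force'],s['time'])
E
```

```text
[0.0243 0.1789] [0.52001495 0.15152249 0.09640595] [-0.26160992 -0.59122497  0.90867085] 30.175
```

Call:
send_rows(
  rows=[-0.4, 0, 0, 0, -1, -0.8, 0, 0, 0, -1, -1.1, 0, 0, 0, -1, -1.1, 0, 0, 0, -1],
)

```text
time: 30.68
eef_pos: [0.5209, 0.1513, 0.0951]
tool_rot: [-3.141, -0.021, -3.012]
ft_force: [-16.6, -3.2, 11.9]
grip_width: -0.003
gripper_force: 9.2
```

At the lever's stop (16 N). I'll back off, rise and verify.

Call:
send_rows(
  rows=[1, 0, 0, 0, -1, 4, 0, 0, 0, -1, 6, 0, -3, 0, -1, 6, 0, -8, 0, -1, 6, -3, -13, 0, -1, 6, -5, -16, 0, -1, 6, -5, -16, 0, -1],
)

```text
time: 31.55
eef_pos: [0.4803, 0.0938, 0.2597]
tool_rot: [3.141, 0.009, -3.017]
ft_force: [0.3, 1.7, -0.7]
grip_width: 0.002
gripper_force: 0.0
```

```bash
python3 - <<'E'
from h import *
w=cam('wrist');t=cam('top');sc=cam('scene');s=observe();print(g(s['eef_pos']),s['eef_pos'],s['ft_force'],s['time'])
cv2.imwrite('pics/w9.png',np.hstack([cv2.resize(w['color'],(480,300)),cv2.resize(sc['color'][130:220,230:350],(320,240))[:300] if 0 else cv2.resize(sc['color'][125:225,235:340],(315,300),interpolation=2)]))
hsv=cv2.cvtColor(w['color'],cv2.COLOR_BGR2HSV);m=cv2.inRange(hsv,(0,150,60),(5,255,255))
for q in cv2.findContours(m,0,1)[0]:
    if cv2.contourArea(q)>100: r=cv2.minAreaRect(q);print(cv2.boundingRect(q),g(ray(w,*r[0],.106)),g(ray(w,*r[0],.025)))
E
```

```text
[-0.0257  0.1301] [0.47665949 0.0966826  0.25510796] [-0.39465537  0.56047584 -0.5182985 ] 31.7
(358, 236, 25, 24) [0.0488 0.1768] [0.0873 0.19  ]
```

View pics/w9.png

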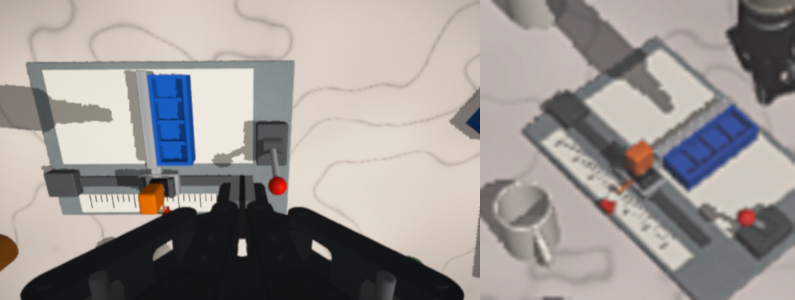

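The ball is at guide x 0.049 (fully over), the pointer is on the mark, and the mold rests square against the pusher. I'm handing in.

```bash
python3 -c "
from h import *
print(close_job())"
```

```text
the job is handed in; nothing more can be done
None
```

The job is handed in, and the station returned no verdict: by the last images the pointer is on the mark, the blue mold rests square against the pusher, and the lock lever is fully over; I steered clear of the canister and mug but did not re-measure them.

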